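# Hang the yellow yard tag on the clamp bar with an S-hook

## Robot

A 7-joint arm with a two-finger parallel gripper is mounted at the origin on the work surface. World frame = base frame: x ahead of the robot, y to its left, z up, the work surface at z = 0. Lengths are in mm, angles in rad, forces in N, time in s.
With the tool pointing down it reaches from about 425 to 1025 mm from the base axis. Payload 9.4 kg.
Tool frame: the origin (TCP) lies on the centre line of the jaws, within the pads' length; the fingertips stand bot.nose_length ahead of it and the grasp point (between the pads) lies 11 mm behind it (bot.nose_length is the distance from the TCP to the fingertips, in mm); z points along the fingers, y is the line along which they close (so a half turn about z gives the same grasp; the last joint's range is limited). The gripper opens to 85 mm and grips with 20 to 120 N. Pads are 22 mm wide; open, the fingers measure 114 mm over their backs; the gripper's body (76 mm by 85 mm) begins 54 mm behind the grasp point. The pads swing forward as they close: fully open they stand 13 mm farther back than shut.
Start: joints at [-1.411, 0.599, -0.003, 1.599, 0.002, 0.943, -0.08], TCP at [170.084, 704.766, 239.275] pointing down, gripper open.
Joint ranges: [-2.57, 2.57], [-0.35, 1.97], [-1.29, 1.29], [0.11, 2.56], [-1.05, 4.19], [0.11, 1.86], [-2.63, 2.63]. Speed limits (rad/s): [2.22, 2.22, 3.01, 3.01, 3.14, 3.14, 3.14].

## Interface

Orientations are given as a rotation vector (axis times angle).
In Python, from bench import bot, cams gives the robot as it stands. The module is installed in compiled form; this text tells all that it offers.
- The arm moves only by the tool servo_tool, never from a script. Its argument "increments" is a list of rows, each a list of 5 numbers: the opening, from 0 (shut) to 1 (fully open), then the shift along the tool's x, y, z scaled (see below), then the turn about the tool's z scaled (see below). In form: [[grip, x, y, z, turn], ...]. A call has exactly 8 rows; each row shifts and turns the commanded pose from where the row before left it, along the tool's axes as they then stand; what a row does not reach is not made up. The controller multiplies each number of a shift by 0.05 m and each number of a turn by 0.08 rad. A row lasts 1/10 s, in which the tool goes at most 50 mm and 8.59 degrees, less where a joint would pass 70% of its speed; a pose out of reach is approached as far as the arm can. A call with a number of a shift or a turn outside -1 to 1 is refused whole. A call with a gripper value outside its range is refused whole. The fingers move at their own pace and stop on an object; "squeeze" is the grip in N (left out, the last holds). Time passes only in rows, so rows that do not move let the fingers close, or fill a call up. It gives the time, the measured TCP pose, the force, the opening and the grip force at its end, in the units of the state.
- bot.observe(): the state, without advancing time (a new reading comes with each control period).
- cams.get_image(name): name is "scene" or "top" or "wrist"; returns the picture (420x560x3 uint8, blue, green, red); there is no depth.
- cams.camera_model(name): a dict with "K" (3x3 intrinsics, pixels), "xyz" and "orientation" of the camera in the world; the wrist camera has in their place "mount" (4x4, takes a point from camera to tool coordinates, whose origin is the TCP and whose axes are the flange's). Camera axes: x right, y up, looking along -z (the intrinsics and any distortion apply to the point x, -y, -z); pixel columns grow to the right and rows downward; lengths in mm; the calibration is good to about 2 mm. The wrist camera is an equidistant fisheye: a pixel r from the principal point sees the ray r / f radians off the axis. A picture is of the moment at which its call begins: read the wrist's pose just before it. camera_model takes no time and is no camera call.
- bot.close_job(): hands the job in; it is judged then, once.
The state is a dict: "time_s": time; "joint_positions": joint angles; "qvel": joint speeds; "tau": joint torques, N m; "eef_pos": TCP position; "ee_rot": TCP orientation; "contact_force": force on the tool from outside, world axes, zero at the start; "ft_torque": the same for the moment, N m; "gripper_width": finger opening in mm; "grasp_force": force on a finger pad.
Only numpy, scipy, OpenCV 4.12 (cv2) and the standard library are available. Lean on these libraries where they do the work, as an engineer would, in place of code of your own. Each camera call takes 0.05 s, during which the arm holds its last target. There are 200 camera calls.

## Task

Take the S-hook by its black grip out of its grey stand, pass its lower arm through the hole of the yellow tag plate and lift the tag out of the wooden rack with it. Then hang the S-hook, with the tag still on it, by its upper bend over the chrome bar of the desk clamp and let go, so that both hang there freely and still. Leave the blue tag and the other loose things on the desk (tumbler, tape dispenser, hole punch) where they are.

Things in the scene. Friction and masses are not known exactly. Their poses are not given: they have to be found in the camera images.
- hook_grip (a point): Centre of the S-hook's black grip, origin of the hook frame: the S lies in its x-z plane, z up as it stands. Grip 18 mm in x, 12 in y (pinch along y), 36 in z. 6 mm chrome wire, about 65 g. At the start it stands upright in the grey stand, grip centre 97 mm above the desk; lift straight up to take it out
- hook_crook (a point): Point inside the upper bend, at (27.5, 0, 30.8) mm in the hook frame: the axis of the bar lies here when the hook hangs. Wire centre line of the upper bend (x, z in mm, hook frame): from the grip up to (0,22), (10,33), top (29,39), (40,31), free end (43,18); open downwards, on the +x side
- hook_throat (a point): Point just above the lowest place inside the lower bend, at (30, 0, -76.5) mm in the hook frame; a hooked plate's upper hole edge settles here. Wire centre line of the lower part (x, z in mm): grip, (0,-26), (36,-62), (38,-73), lowest (31,-82), then a straight arm rising 33 degrees towards -x to the tip at (5,-65)
- hook_tip (a point): Free end of the lower arm, at (5, 0, -65) mm in the hook frame; the arm is straight over the 31 mm from the lowest place of the wire to here, so moved along its own direction (-x and up at 33 degrees) it passes through the hole of an upright plate
- hook_stand: Grey plastic stand of the S-hook, fixed, 70 x 56 mm, 43 mm high; a slot 8 mm wide along its x holds the lower bend. Origin on the desk straight under the grip of the standing hook, same axes
- yellow_tag_hole (a point): Centre of the round hole, 20 mm across, of the yellow tag: a metal plate 60 mm wide (y), 95 high (z), 4 thick (x), 80 to 155 g. x is the hole's axis, z up. The hole is 19 mm below the upper and 76 mm above the lower edge. The tag stands loosely upright in a slot 25 mm deep; the rack's top is 51 mm below the hole. Lift straight up to free it
- yellow_tag_center (a point): Centre of the yellow tag, half-way up, 28.5 mm below the hole's centre; same axes
- blue_tag_center (a point): Centre of the blue tag, same shape and size as the yellow one, in the other slot of the wooden rack, 74 mm beside it in the same plane; which slot holds which varies. It stays there
- bar_middle (a point): Middle of the free length of the level chrome bar, on its axis, 240 mm above the desk; y runs along the bar, x level and square to it, away from the robot. Fixed, 10 mm thick. Hang the hook within 70 mm either side of here; the -x side, above and below are open. At 95 mm in -y it ends in an 18 mm ball; at 100 mm in +y it meets a 12 mm arm that runs 180 mm in +x to the clamp's post
- s_hook: The S-hook; origin and axes as hook_grip
- yellow_tag: The yellow tag; origin at the middle of its lower edge, axes as its hole
- tumbler: Empty glass tumbler, 72 mm across, 95 mm high; origin at the centre of its underside, z up
- tape_dispenser: Red tape dispenser, 140 x 52 mm, 74 mm high; origin at the centre of its underside
- hole_punch: Stainless steel hole punch, 75 x 110 mm, 65 mm high; origin at the centre of its underside
Things that resemble listed ones, but are neither listed nor needed, are in the scene too. What is shaped like the tumbler but green or pink is not meant.

How it is judged:
By the outcome, as a careful person would: the job done as asked, in the order asked, and still so for the second after the job is handed in, with the robot touching nothing.
It also fails if it takes over 72 s, if anything falls off the work surface, if the arm or the gripper's body presses on something with over 40 N, if the wrist force passes 120 N, or if a joint passes its speed limit or range.

## Working session

There is one attempt and no reset: what is moved stays moved. The work goes in short steps, Python scripts to look and compute and a tool call to move; the robot and the scene stay as the last step left them, time stands still between calls to the robot, and variables do not carry over. Pictures are saved under pics/ and viewed, at most 10 in all, crops included, and the job is handed in when it is done.

Besides the shell and the picture viewer there is one more tool, called after "Request:" as a command line: name --pt "numbers of a row" for each row, then --argument value for the rest. servo_tool: Moves the arm, as the interface text tells. Shifts and turns lie within -1 to 1; 1 stands for 0.05 m of shift or 0.08 rad of turn. Its arguments: {"type":"object","properties":{"increments":{"type":"array","items":{"type":"array","items":{"type":"number"}}},"squeeze":{"type":"number"}},"required":["increments"]}

```bash
mkdir -p pics; python3 - <<'E'
from bench import bot,cams
import cv2
s=bot.observe(); print(s, bot.nose_length)
for n in("scene","top","wrist"):
    m=cams.camera_model(n); print(n,m)
for n in("scene","top"):
    cv2.imwrite(f"pics/{n}0.png",cv2.resize(cams.get_image(n),(800,600),interpolation=cv2.INTER_CUBIC))
    
E
```

```text
{'time_s': 0.0, 'joint_positions': array([-1.41074092,  0.60015072, -0.00253298,  1.60012337,  0.00176776,
        0.94289569, -0.07977072]), 'qvel': array([-8.25649992e-04, -9.01841528e-04,  7.49927781e-05,  1.88958606e-03,
        1.95075573e-03,  3.00092329e-04, -1.39190002e-03]), 'tau': array([ 1.16343348e-03, -7.76421475e+01,  1.56517491e+00, -2.57999754e+01,
        1.22797309e-02,  9.16293240e-03,  7.38919795e-06]), 'eef_pos': array([169.95458312, 704.32895862, 238.40091337]), 'ee_rot': array([-3.70924961e-01, -3.11955466e+00,  2.47184338e-03]), 'contact_force': array([ 0.04918389, -0.04008617,  0.20449125]), 'ft_torque': array([-0.0098348 ,  0.00808178,  0.02008915]), 'grasp_force': 0.0, 'gripper_width': 85.22487984407098} 8.0
scene {'K': array([[459.02782704,   0.        , 285.0847527 ],
       [  0.        , 459.02782704, 199.87399098],
       [  0.        ,   0.        ,   1.        ]]), 'xyz': array([1050.37275469,  284.46928221, 1089.48275519]), 'orientation': array([0.37953851, 0.56886095, 1.89855228])}
top {'K': array([[408.17757623,   0.        , 283.33672427],
       [  0.        , 408.17757623, 207.92016898],
       [  0.        ,   0.        ,   1.        ]]), 'xyz': array([ 335.69481843,   61.08849037, 1167.33913606]), 'orientation': array([ 0.13234136, -0.11472626, -1.59288007])}
wrist {'K': array([[325.1922621 ,   0.        , 280.82751888],
       [  0.        , 325.1922621 , 207.79039558],
       [  0.        ,   0.        ,   1.        ]]), 'mount': array([[ 7.04208497e-04,  9.62306975e-01,  2.71964686e-01,
         6.92696336e+01],
       [ 9.99999133e-01, -9.80266963e-04,  8.79194471e-04,
         8.32323033e-02],
       [ 1.11265297e-03,  2.71963831e-01, -9.62306831e-01,
        -1.34373568e+02],
       [ 0.00000000e+00,  0.00000000e+00,  0.00000000e+00,
         1.00000000e+00]])}
```

View pics/scene0.png

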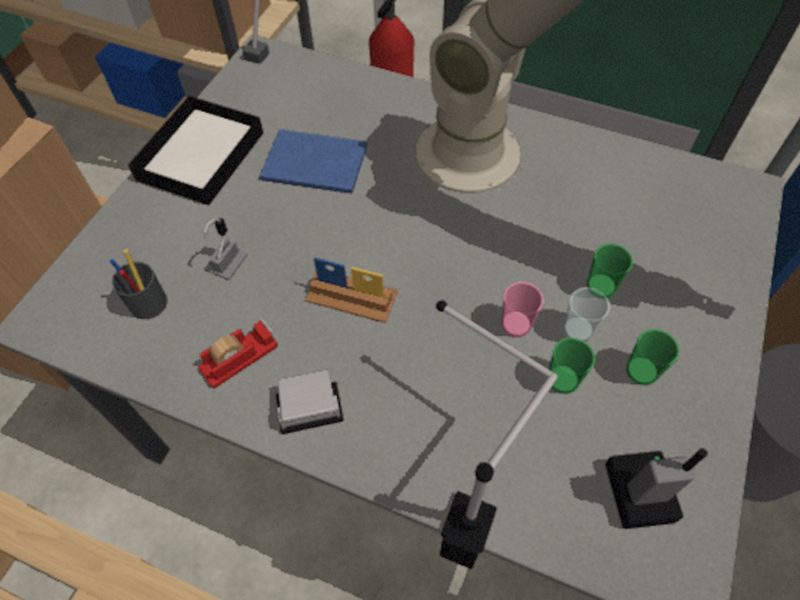

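View pics/top0.png

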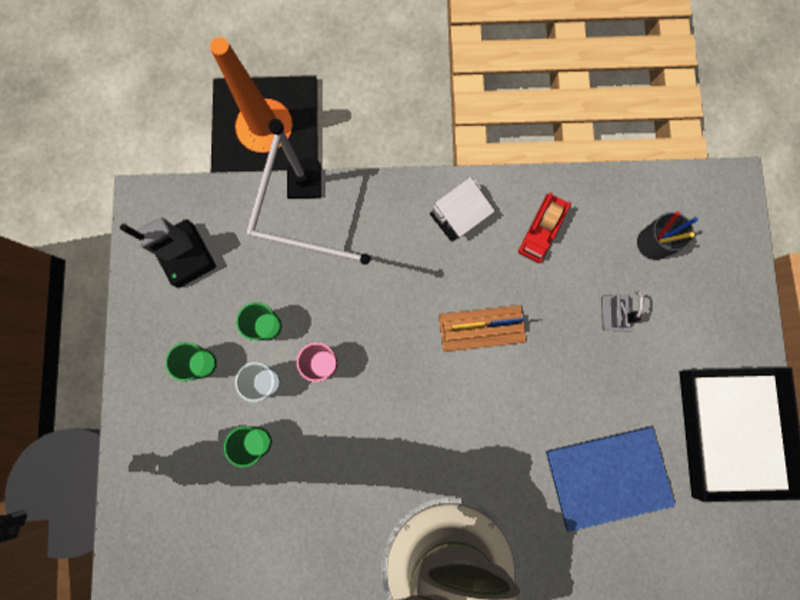

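The top picture shows the stand near (625,310), the rack near (483,328) with the yellow tag on the left and the blue on the right, and the bar from (250,233) to its ball at (365,259). The S-hook, the bar and the yellow tag are each unique. The clear tumbler at (257,382) is just something to avoid. Next: enlarged crops to measure from.

```bash
cat > h.py <<'E'
import numpy as np,cv2
from scipy.spatial.transform import Rotation as R
from bench import bot,cams
def tile(im,x0,y0,w,h,W=400,H=300):
    t=cv2.resize(im[y0:y0+h,x0:x0+w],(W,H),interpolation=cv2.INTER_CUBIC)
    for i in range(0,w):
        if (x0+i)%10==0:
            X=int((i+.5)*W/w); cv2.line(t,(X,0),(X,6),(0,0,255),1); cv2.putText(t,str(x0+i),(X-8,16),0,.33,(0,0,255),1)
    for i in range(0,h):
        if (y0+i)%10==0:
            Y=int((i+.5)*H/h); cv2.line(t,(0,Y),(6,Y),(0,0,255),1); cv2.putText(t,str(y0+i),(8,Y+4),0,.33,(0,0,255),1)
    return t
def ray(n,u,v,pose=None):
    m=cams.camera_model(n);K=m['K']
    d=np.array([(u-K[0,2])/K[0,0],(v-K[1,2])/K[1,1]])
    if n!='wrist':
        return m['xyz'],R.from_rotvec(m['orientation']).apply([d[0],-d[1],-1])
    th=np.hypot(*d);s=np.sin(th)/max(th,1e-9)
    c=np.array([d[0]*s,-d[1]*s,-np.cos(th)]);M=m['mount'];p,rv=pose;Rt=R.from_rotvec(rv)
    return p+Rt.apply(M[:3,3]),Rt.apply(M[:3,:3]@c)
def atz(n,u,v,z,pose=None):
    o,d=ray(n,u,v,pose); return o+d*(z-o[2])/d[2]
def tri(*rs):
    A=np.zeros((3,3));b=np.zeros(3)
    for o,d in rs:
        d=d/np.linalg.norm(d);P=np.eye(3)-np.outer(d,d);A+=P;b+=P@o
    x=np.linalg.solve(A,b); return x,[np.linalg.norm(np.cross(x-o,d/np.linalg.norm(d))) for o,d in rs]
def proj(n,P,pose=None):
    m=cams.camera_model(n);K=m['K']
    if n!='wrist': c=R.from_rotvec(m['orientation']).inv().apply(P-m['xyz'])
    else:
        M=m['mount'];c=M[:3,:3].T@(R.from_rotvec(pose[1]).inv().apply(P-pose[0])-M[:3,3])
    q=np.array([c[0],-c[1],-c[2]])
    if n!='wrist': d=q[:2]/q[2]
    else: r=np.hypot(*q[:2]);d=q[:2]/r*np.arctan2(r,q[2])
    return d*K[0,0]+K[:2,2]
E
python3 - <<'E'
from h import *
s=cams.get_image("scene");t=cams.get_image("top")
a=np.vstack([np.hstack([tile(s,130,140,60,45),tile(s,205,170,80,60)]),np.hstack([tile(t,410,190,60,45),tile(t,300,200,80,60)])])
cv2.imwrite("pics/c1.png",a)
b=np.hstack([tile(s,295,200,110,165,400,600),tile(t,160,140,110,60,400,218).copy() if 0 else cv2.copyMakeBorder(tile(t,165,145,110,60,400,218),0,382,0,0,0)])
cv2.imwrite("pics/c2.png",b)
E
```

```text
(no output)
```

View pics/c1.png

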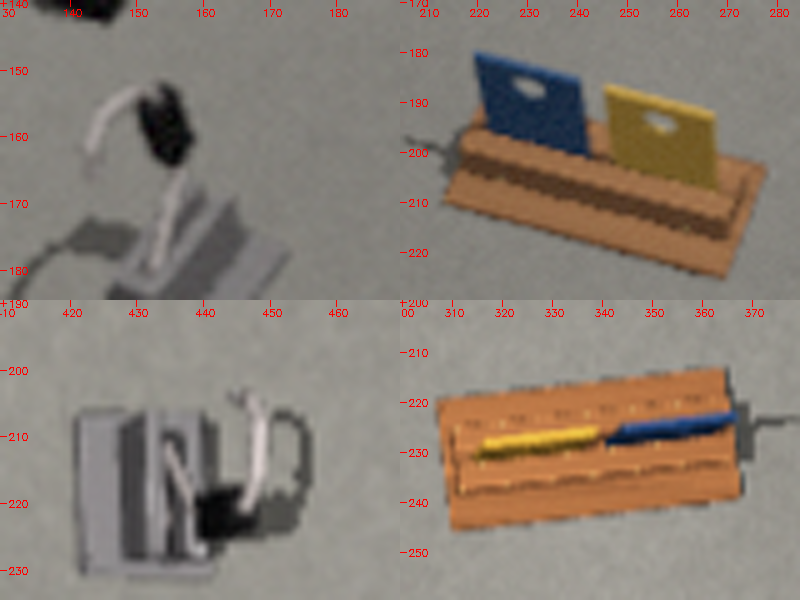

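View pics/c2.png

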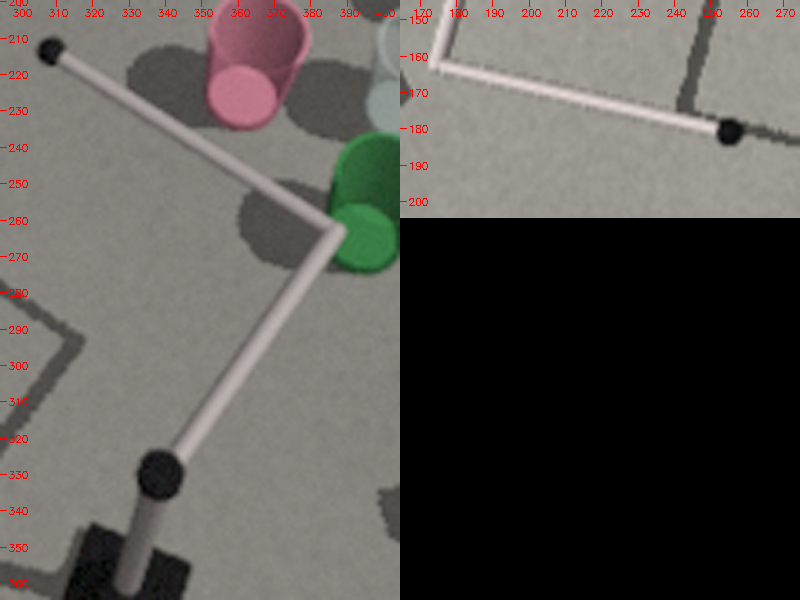

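```bash
python3 - <<'E'
from h import *
np.set_printoptions(precision=1,suppress=True)
def T(a,b,n): x,e=tri(ray("scene",*a),ray("top",*b));print(n,x,np.array(e)); return x
g=T((154,157.3),(443,221.5),"grip")
f=T((142.5,163),(445,204),"hookend")
print("ydir stand", atz("top",421.5,207,30),atz("top",421.5,230,30), atz("top",442,229,43),atz("top",428,229.5,43))
print(atz("top",316,230,0))
l=T((245.5,186.7),(339.5,226),"y tag -y end top");r=T((267.5,192.5),(316,230),"y +y end")
for z in(95,110,120): print(z,atz("scene",245.5,186.7,z),atz("scene",267.5,192.5,z),atz("top",339.5,226,z),atz("top",316,230,z))
b=T((308,213.5),(254.5,180.5),"ball");c=T((388,263),(176,162),"corner")
for z in (240,): print(atz("scene",308,213.5,z),atz("top",254.5,180.5,z),atz("scene",388,263,z),atz("top",176,162,z))
for n in("top",): print([atz("top",*p,0) for p in((308,221),(366,213.5),(370,238.5),(311.5,245.5))])
E
```

```text
grip [ 457.9 -347.8  101.7] [2. 2.]
hookend [ 500.7 -348.7  126.2] [3.3 3.3]
ydir stand [ 507.9 -316.5   30. ] [ 443.1 -311.5   30. ] [ 443.2 -363.6   43. ] [ 442.8 -325.2   43. ]
[453.8 -20.2   0. ]
y tag -y end top [452.4 -75.2 103.1] [0.4 0.4]
y +y end [444.3 -14.7  98.8] [1.5 1.5]
95 [447.5 -78.5  95. ] [442.3 -17.3  95. ] [453.1 -75.9  95. ] [444.2 -13.6  95. ]
110 [456.6 -73.  110. ] [451.5 -12.7 110. ] [451.5 -73.9 110. ] [442.6 -12.5 110. ]
120 [462.7 -69.4 120. ] [457.6  -9.7 120. ] [450.4 -72.7 120. ] [441.6 -11.8 120. ]
ball [548.8 132.8 242.6] [2.2 2.2]
corner [597.6 320.6 241.2] [1.8 1.8]
[548.  130.2 240. ] [548.8 135.2 240. ] [596.4 322.4 240. ] [598.4 319.2 240. ]
[array([480.4,   1.8,   0. ]), array([ 497.7, -165.9,    0. ]), array([ 425.4, -173.2,    0. ]), array([409.8,  -5.7,   0. ])]
```

The rack's top tags: the yellow one is on the left in both views, with its hole at scene (256,194). The hook's +x points roughly along world +x. I'm starting to move, going high and around the base.

Request:
servo_tool --pt "1 0 0 -0.9 -1" --pt "1 0 0 -0.9 -1" --pt "1 0 0 -0.5 -0.3" --pt "1 -0.7 -0.7 0 0" --pt "1 -0.7 -0.7 0 0" --pt "1 -0.7 -0.7 0 0" --pt "1 -0.7 -0.7 0 0" --pt "1 -0.7 -0.7 0 0" --squeeze 60

```text
time_s: 1.0
eef_pos: [336.7, 519.0, 354.3]
ee_rot: [0.083, 3.14, -0.0]
contact_force: [1.1, 0.3, -0.5]
gripper_width: 85.6
grasp_force: 0.0
```

Request:
servo_tool --pt "1 -0.7 -0.7 0 0" --pt "1 -0.7 -0.7 0 0" --pt "1 -0.7 -0.7 0 0" --pt "1 -0.7 -0.7 0 0" --pt "1 -0.5 -0.85 0 0" --pt "1 -0.2 -0.95 0 0" --pt "1 0 -1 0 0" --pt "1 0 -1 0 0"

```text
time_s: 1.8
eef_pos: [492.8, 179.8, 354.0]
ee_rot: [-0.084, -3.14, 0.0]
contact_force: [0.5, -0.3, -0.1]
gripper_width: 85.0
grasp_force: 0.0
```

Request:
servo_tool --pt "1 0 -1 0 0" --pt "1 0 -1 0 0" --pt "1 0 -1 0 0" --pt "1 0 -1 0 0" --pt "1 0 -1 0 0" --pt "1 0 -1 0 0" --pt "1 0 -1 0 0" --pt "1 0.1 -0.9 0 0"

```text
time_s: 2.6
eef_pos: [466.8, -214.6, 354.5]
ee_rot: [0.084, 3.14, -0.001]
contact_force: [2.1, 0.7, 0.2]
gripper_width: 85.4
grasp_force: 0.0
```

Request:
servo_tool --pt "1 0 -0.9 0.3 0" --pt "1 0 -0.9 0.7 0" --pt "1 0 -0.7 0.7 0" --pt "1 0 0 0.5 0" --pt "1 0 0 0 0" --pt "1 0 0 0 0" --pt "1 0 0 0 0" --pt "1 0 0 0 0"

```text
time_s: 3.4
eef_pos: [461.7, -331.1, 250.2]
ee_rot: [0.081, 3.138, -0.001]
contact_force: [-0.5, 0.4, -0.1]
gripper_width: 85.3
grasp_force: 0.0
```

```bash
python3 - <<'E'
from h import *
s=bot.observe();print(s['eef_pos'],s['ee_rot'])
p=(s['eef_pos'],s['ee_rot'])
im=cams.get_image("wrist");print("exp grip",proj("wrist",np.array([458,-348,97.]),p))
cv2.imwrite("pics/w1.png",tile(im,0,0,560,420,800,600)); cv2.imwrite("pics/w1raw.png",im)
E
```

```text
[ 461.7455368  -331.08291055  250.19381511] [ 8.06540684e-02  3.13806364e+00 -1.28441665e-03]
exp grip [262.26584066 191.64442447]
```

View pics/w1.png

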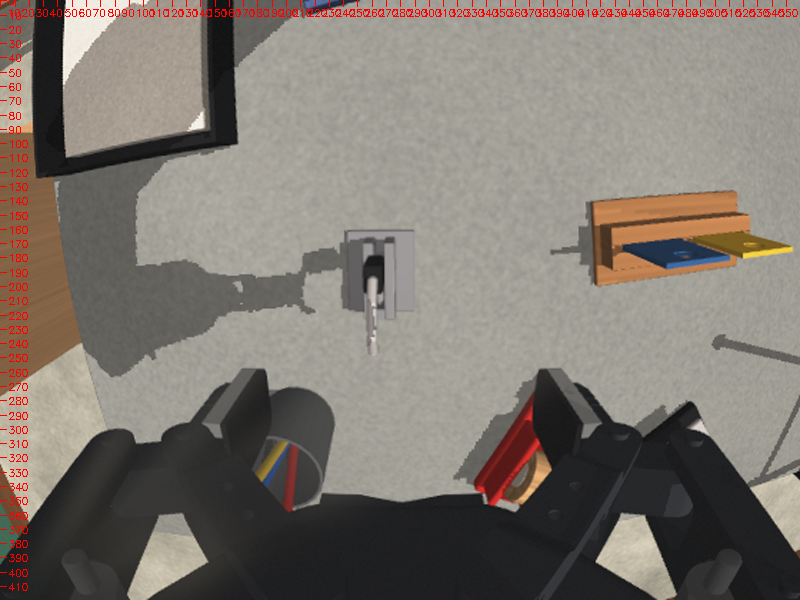

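```bash
python3 - <<'E'
from h import *
np.set_printoptions(precision=1,suppress=True)
s=bot.observe();p=(np.array([461.7,-331.1,250.2]),s['ee_rot'])
k=1.42857
def A(x,y,z): return atz("wrist",x/k-.5,y/k-.5,z,p)
def yaw(a,b): d=b-a; return np.degrees(np.arctan2(d[1],d[0]))
for z in(10,43):print("stand",z,yaw(A(346,231,z),A(346,310,z)),yaw(A(414,230,z),A(413,310,z)),yaw(A(386,236,z),A(386,318,z)))
print("grip c",A(374,273,97),"gripTop",A(374,257,115), "free end",A(373,353,115),A(372.5,283,130))
f=A(373,353,115);print(f-43*np.array([np.cos(-.04),np.sin(-.04),0]), yaw(A(374,273,97),f))
# tag/hole from wrist
print("hole",A(752,245,82),"yend",A(789,248,101),"blue corner",A(668,265,101),A(728,259,101))
o=ray("wrist",752/k-.5,245/k-.5,p)
print("tri hole",tri(o,ray("scene",256.7,193.5)),tri(o,ray("scene",256.7,193.5)))
E
```

```text
stand 10 -4.552286085053172 -3.2727976690158798 -3.3944303985755613
stand 43 -4.552286085053162 -3.2727976690158513 -3.394430398575578
grip c [ 456.9 -348.8   97. ] gripTop [ 443.2 -346.8  115. ] free end [ 504.1 -351.6  115. ] [ 455.2 -347.6  130. ]
[ 461.2 -349.9  115. ] -3.4030440212316964
hole [448.2 -45.5  82. ] yend [447.  -17.2 101. ] blue corner [ 458.6 -144.9  101. ] [455.3 -88.  101. ]
tri hole (array([448.3, -46.2,  82.5]), [np.float64(0.25377981287305074), np.float64(0.25377981287307505)]) (array([448.3, -46.2,  82.5]), [np.float64(0.25377981287305074), np.float64(0.25377981287307505)])
```

Request:
servo_tool --pt "1 0.05 -0.36 0 0.1" --pt "1 0 0 0.3 0" --pt "1 0 0 0.5 0" --pt "1 0 0 0.5 0" --pt "1 0 0 0.4 0" --pt "1 0 0 0.2 0" --pt "1 0 0 0 0" --pt "1 0 0 0 0"

```text
time_s: 4.25
eef_pos: [457.6, -350.0, 154.3]
ee_rot: [0.096, 3.139, -0.001]
contact_force: [-0.3, 0.6, -0.3]
gripper_width: 85.7
grasp_force: 0.0
```

Request:
servo_tool --pt "0.6 -0.02 0.02 0.3 0" --pt "0.5 0 0 0.4 0" --pt "0.5 0 0 0.4 0" --pt "0.5 0 0 0.2 0" --pt "0.5 0 0 0 0" --pt "0.5 0 0 0 0" --pt "0.5 0 0 0 0" --pt "0.5 0 0 0 0"

```text
time_s: 5.05
eef_pos: [458.9, -348.6, 89.5]
ee_rot: [0.095, 3.139, -0.001]
contact_force: [0.8, -0.2, 0.6]
gripper_width: 42.9
grasp_force: 0.0
```

```bash
python3 - <<'E'
from h import *
s=bot.observe();print(s['eef_pos'],s['ee_rot'],s['gripper_width'])
im=cams.get_image("wrist")
cv2.imwrite("pics/w2.png",tile(im,160,170,240,180,800,600))
E
```

```text
[ 458.85909545 -348.64785767   89.50996526] [ 9.52510531e-02  3.13887430e+00 -1.09400607e-03] 42.877259252004876
```

View pics/w2.png

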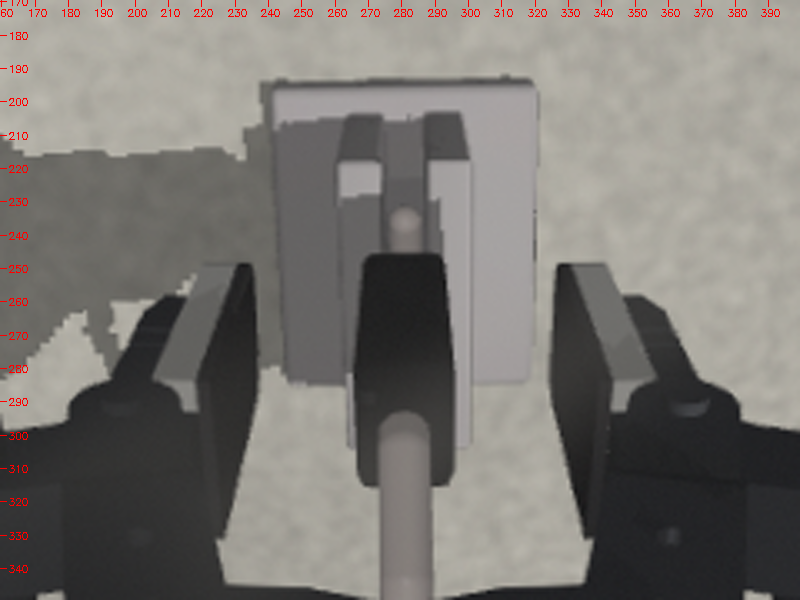

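The picture shows the grip at column 281, midway between the pads (236 and 327) and square to them. Closing.

Request:
servo_tool --pt "0.2 0 0 0 0" --pt "0 0 0 0 0" --pt "0 0 0 0 0" --pt "0 0 0 0 0" --pt "0 0 0 0 0" --pt "0 0 0 -0.2 0" --pt "0 0 0 -0.4 0" --pt "0 0 0 0 0" --squeeze 80

```text
time_s: 5.9
eef_pos: [459.1, -349.1, 120.8]
ee_rot: [0.096, 3.138, -0.002]
contact_force: [1.4, -0.1, -0.9]
gripper_width: 10.9
grasp_force: 77.8
```

```bash
python3 - <<'E'
from h import *
s=bot.observe();P=s['eef_pos'];print(P,s['ee_rot'],s['gripper_width'],s['grasp_force'])
p=(P,s['ee_rot']);im=cams.get_image("wrist");cv2.imwrite("pics/w3.png",tile(im,160,170,240,180,800,600))
E
```

```text
[ 459.06449262 -349.09668899  120.76933808] [ 9.57035175e-02  3.13780138e+00 -2.39185498e-03] 10.869808443593751 77.82462358474731
```

View pics/w3.png

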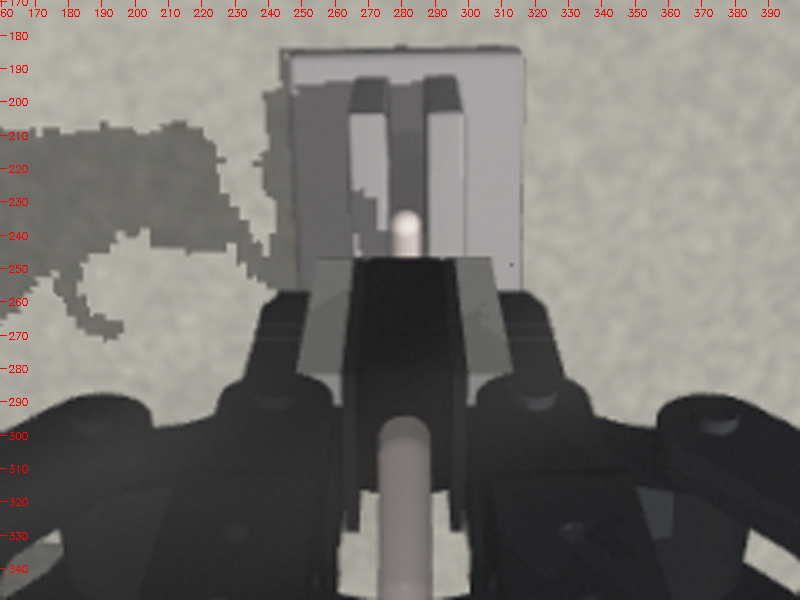

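```bash
python3 - <<'E'
from h import *
from scipy.optimize import least_squares
np.set_printoptions(precision=2,suppress=True)
P=np.array([459.06,-349.1,120.77]);rv=np.array([.0957,3.1378,-.0024]);p=(P,rv)
c,s=np.cos(-.061),np.sin(-.061)
def W(o,h,P=P): return P+[o[0]*c,o[0]*s,o[1]]+np.array([h[0]*c,h[0]*s,h[1]])
for o in((0,8),(-3,8),(3,8),(0,5),(0,11)):
    print(o,proj("wrist",W(o,(5,-65)),p),proj("wrist",W(o,(-9,-18)),p),proj("wrist",W(o,(-9,18)),p))
E
```

```text
(0, 8) [281.   238.43] [280.84 246.82] [280.61 283.46]
(-3, 8) [281.   233.98] [280.84 241.03] [280.62 276.51]
(3, 8) [281.   242.84] [280.83 252.53] [280.61 290.24]
(0, 5) [281.01 236.73] [280.85 244.45] [280.64 279.7 ]
(0, 11) [280.99 240.19] [280.82 249.28] [280.59 287.39]
```

Hook held at TCP + 8 mm, in line with the prediction. Lifting out, then turning to the tag's yaw and moving across.

Request:
servo_tool --pt "0 0 0 -0.9 0" --pt "0 0 0 -0.8 -0.5" --pt "0 0 0 0 -0.7" --pt "0 0 0 0 -0.76" --pt "0 -0.1 0.5 0 0" --pt "0 -0.11 0.9 0 0" --pt "0 -0.11 0.9 0 0" --pt "0 -0.11 0.9 0 0"

```text
time_s: 6.75
eef_pos: [463.9, -185.5, 203.1]
ee_rot: [0.15, -3.137, -0.0]
contact_force: [-0.2, 1.2, -1.3]
gripper_width: 10.4
grasp_force: 78.0
```

Request:
servo_tool --pt "0 -0.11 0.9 0 0" --pt "0 -0.11 0.9 0 0" --pt "0 0 0.7 0 0" --pt "0 0 0.3 0 0" --pt "0 0 0 0 0" --pt "0 0 0 0 0" --pt "0 0 0 0 0" --pt "0 0 0 0 0"

```text
time_s: 7.55
eef_pos: [462.0, -47.8, 203.6]
ee_rot: [-0.148, 3.138, -0.0]
contact_force: [0.8, -0.4, -0.4]
gripper_width: 10.7
grasp_force: 78.1
```

```bash
python3 - <<'E'
from h import *
s=bot.observe();P=s['eef_pos'];print(P,s['ee_rot'],s['gripper_width'],s['grasp_force'])
p=(P,s['ee_rot']);im=cams.get_image("wrist")
H=np.array([448.3,-46.2,82.5]);print("hole pred",proj("wrist",H,p),"tl",[proj("wrist",H+[-y*.0958,y*.9954,19],p) for y in(30,-30)])
cv2.imwrite("pics/w4.png",tile(im,180,90,240,180,800,600))
E
```

```text
[462.02537189 -47.82943686 203.55580984] [-1.47675806e-01  3.13807904e+00 -4.95081168e-04] 10.654320181101944 78.09471845626831
hole pred [284.55091578 188.17501762] tl [array([324.72075418, 193.64664816]), array([244.78465422, 193.69136661])]
```

View pics/w4.png

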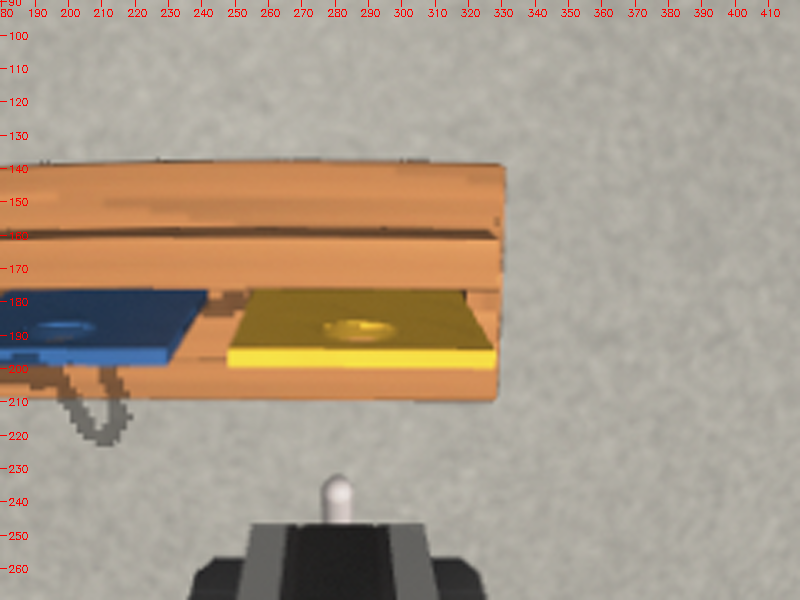

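```bash
python3 - <<'E'
from h import *
from scipy.optimize import least_squares
np.set_printoptions(precision=2,suppress=True)
p4=(np.array([462.025,-47.83,203.556]),np.array([-.14768,3.13808,-.0005]))
p1=(np.array([461.7,-331.1,250.2]),np.array([.0807,3.138,-.0013]))
q=lambda x,y:(x*.3+180-.5,y*.3+90-.5)
ob=[("wrist",p4,q(228,347),(-2,-30,19)),("wrist",p4,q(495,347),(-2,30,19)),("wrist",p4,q(228,368),(2,-30,19)),("wrist",p4,q(496,367),(2,30,19)),("wrist",p4,q(358,330),(-1.5,0,0)),
("wrist",p1,(752*.7-.5,245*.7-.5),(-1.5,0,0)),("wrist",p1,(790*.7-.5,249*.7-.5),(0,30,19)),
("scene",0,(256.7,193.5),(1.5,0,0)),("scene",0,(245.2,186.7),(2,-30,19)),("scene",0,(267.5,192.3),(2,30,19)),
("top",0,(339.5,226),(0,-30,19)),("top",0,(316,230),(0,30,19))]
def res(v,full=False):
    r=[]
    for n,p,uv,h in ob:
        P=v[:3]+R.from_euler('z',v[3]).apply(h); r.append(proj(n,P,p or None)-uv)
    return np.array(r) if full else np.ravel(r)
for sel in("all","w"):
    if sel=="w": ob=ob[:7]
    f=least_squares(res,[450,-45,83,.1],loss='soft_l1',x_scale=[1,1,1,.02]);print(sel,f.x[:3],np.degrees(f.x[3]));print(res(f.x,True).T)
# rack from scene/wrist: front lip heights
E
```

```text
all [450.05 -43.86  82.84] 5.534208817775201
[[-0.29 -0.37 -0.15 -0.85  0.35  1.22  1.41  0.4   0.62  0.09 -0.49  0.29]
 [ 0.17  0.09 -0.95 -0.74  0.33  0.44 -0.42  1.11  1.25  1.15 -0.2  -1.41]]
w [450.61 -43.64  80.86] 5.498602445809762
[[ 0.2  -0.54  0.34 -1.02  0.51  0.27  0.37]
 [ 0.29  0.27 -0.87 -0.61  0.51  0.6  -0.26]]
```

The yellow tag's near edge is level at column ~288 against the tip at 281, so its hole lies 5 mm to tool +y. The fit puts the hole at (450, -43.8, 82.5) with yaw 5.5°. Descending in front of it.

Request:
servo_tool --pt "0 -0.01 0.1 0.2 0" --pt "0 0 0 0.4 0" --pt "0 0 0 0.4 0" --pt "0 0 0 0.3 0" --pt "0 0 0 0.17 0" --pt "0 0 0 0 0" --pt "0 0 0 0 0" --pt "0 0 0 0 0"

```text
time_s: 8.4
eef_pos: [462.4, -41.6, 130.6]
ee_rot: [-0.151, 3.137, -0.0]
contact_force: [0.1, 0.1, -0.4]
gripper_width: 10.7
grasp_force: 78.1
```

```bash
python3 - <<'E'
from h import *
s=bot.observe();P=s['eef_pos'];print(P,s['ee_rot'],s['contact_force'])
np.set_printoptions(precision=1,suppress=True)
G=P+[0,0,8];Rz=R.from_euler('z',np.radians(5.4))
q=Rz.inv().apply(np.array([450.2,-43.8,82.5])-G);print("hole in hook",q,"arm z there",-65-.65*(q[0]-5))
s_=cams.get_image("scene");w=cams.get_image("wrist")
T=G+Rz.apply([5,0,-65]);print(proj("scene",T),proj("scene",np.array([452,-43.8,82.5])))
cv2.imwrite("pics/s5.png",np.vstack([tile(s_,215,145,80,60,600,300*0+450)[:300],tile(w,180,130,240,120,600,300)]))
E
```

```text
[462.38624089 -41.64582986 130.62175101] [-1.50599175e-01  3.13695243e+00 -2.95604852e-05] [ 0.09073385  0.05216753 -0.35667854]
hole in hook [-12.3  -1.  -56.1] arm z there -53.732325893950694
[255.7 201.4] [257.  194.8]
```

View pics/s5.png

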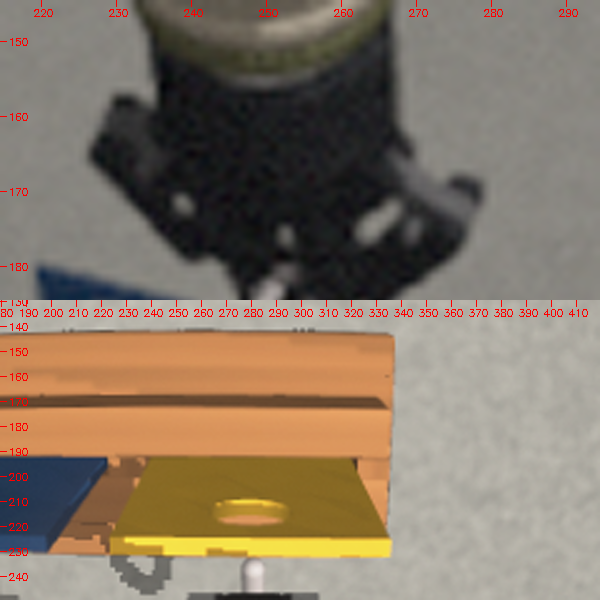

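The lower crop shows the tip at column 280.3 and the hole at 279.9, so they line up laterally. A quick refit for height from this close view follows.

```bash
python3 - <<'E'
from h import *
from scipy.optimize import least_squares
np.set_printoptions(precision=2,suppress=True)
p=(np.array([462.386,-41.646,130.622]),np.array([-.1506,3.13695,0]))
q=lambda x,y:(x*.4+180-.5,(y-300)*.4+130-.5)
ob=[(q(110,537),(-2,-30,19)),(q(389,536),(-2,30,19)),(q(110,557),(2,-30,19)),(q(391,556),(2,30,19)),(q(251,512),(-2,0,0))]
def res(v): return np.ravel([proj("wrist",v[:3]+R.from_euler('z',v[3]).apply(h),p)-uv for uv,h in ob])
f=least_squares(res,[450,-44,83,.1],x_scale=[1,1,1,.02]);print(f.x[:3],np.degrees(f.x[3]),res(f.x).reshape(-1,2).T)
G=p[0]+[0,0,8];print(R.from_euler('z',np.radians(5.5)).inv().apply(f.x[:3]-G))
E
```

```text
[450.54 -43.46  83.25] 5.786528385365645 [[-0.18  0.66  0.26 -0.49 -0.26]
 [ 0.49  0.48 -0.47 -0.47 -0.04]]
[-11.96  -0.67 -55.37]
```

Request:
servo_tool --pt "0 0.1 -0.01 -0.065 0" --pt "0 0.1 0 -0.065 0" --pt "0 0.1 0 -0.065 0" --pt "0 0.1 0 -0.065 0" --pt "0 0 0 0 0" --pt "0 0 0 0 0" --pt "0 0 0 0 0" --pt "0 0 0 0 0"

```text
time_s: 9.3
eef_pos: [442.4, -44.0, 143.0]
ee_rot: [0.151, -3.138, 0.0]
contact_force: [-0.3, -0.7, -0.6]
gripper_width: 11.0
grasp_force: 78.1
```

Request:
servo_tool --pt "0 0.09 0 -0.06 0" --pt "0 0.09 0 -0.06 0" --pt "0 0.09 0 -0.06 0" --pt "0 0.08 0 -0.055 0" --pt "0 0 0 0 0" --pt "0 0 0 0 0" --pt "0 0 0 0 0" --pt "0 0 0 0 0"

```text
time_s: 10.1
eef_pos: [424.9, -45.7, 154.8]
ee_rot: [-0.151, 3.138, -0.0]
contact_force: [-0.0, -0.5, -0.1]
gripper_width: 10.9
grasp_force: 78.1
```

Request:
servo_tool --pt "0 0 0 -0.1 0" --pt "0 0 0 -0.15 0" --pt "0 0 0 -0.2 0" --pt "0 0 0 -0.2 0" --pt "0 0 0 -0.2 0" --pt "0 0 0 -0.15 0" --pt "0 0 0 0 0" --pt "0 0 0 0 0"

```text
time_s: 10.9
eef_pos: [424.8, -45.6, 205.0]
ee_rot: [-0.151, 3.137, 0.0]
contact_force: [-0.5, 0.9, -1.4]
gripper_width: 11.1
grasp_force: 77.9
```

Request:
servo_tool --pt "0 0 0 -0.3 0" --pt "0 0 0 -0.4 0" --pt "0 0 0 -0.4 0" --pt "0 0 0 -0.4 0" --pt "0 0 0 -0.2 0" --pt "0 0 0 0 0" --pt "0 0 0 0 0" --pt "0 0 0 0 0"

```text
time_s: 11.7
eef_pos: [424.2, -45.7, 288.9]
ee_rot: [0.151, -3.136, 0.0]
contact_force: [-1.0, 0.2, -1.6]
gripper_width: 10.9
grasp_force: 77.9
```

```bash
python3 - <<'E'
from h import *
s=bot.observe();P=s['eef_pos'];print(P,s['ee_rot'],s['contact_force'],s['ft_torque'])
a=cams.get_image("scene");w=cams.get_image("wrist");t=cams.get_image("top")
cv2.imwrite("pics/s6.png",np.hstack([np.vstack([tile(a,200,130,100,75),tile(t,300,190,100,75)]),np.vstack([tile(w,160,130,240,180),tile(a,285,170,120,90)])]))
# bar vicinity geometry
k=lambda x,y,z:atz("top",x,y,z)
print("pink",k(221,253,95),"tumbler rim",k(178,268,95),"green",k(181,225,95))
E
```

```text
[424.24475242 -45.67684773 288.89089487] [ 1.50783623e-01 -3.13628364e+00  1.95747131e-04] [-1.01855041  0.21142683 -1.55272903] [-0.01074003  0.07859428 -0.03814096]
pink [390.1836641  237.19318571  95.        ] tumbler rim [354.08103405 349.57649796  95.        ] green [466.75623294 343.37248867  95.        ]
```

View pics/s6.png

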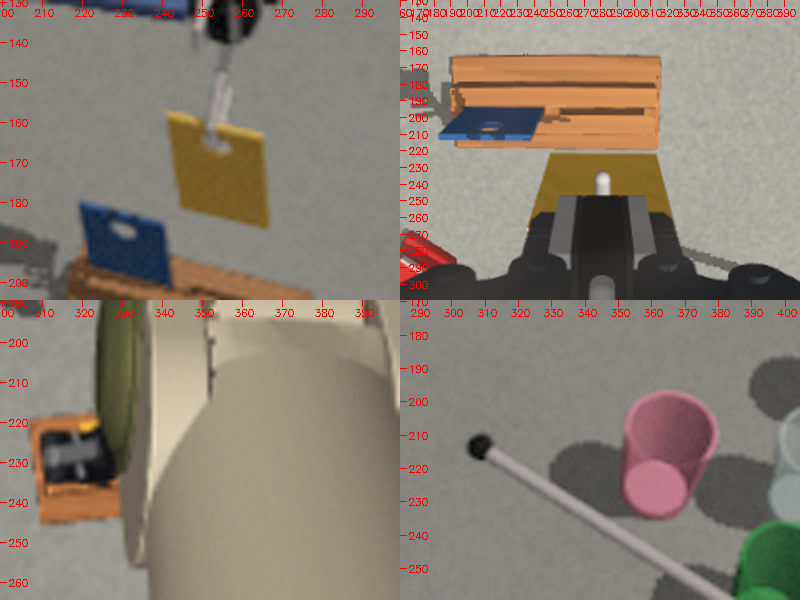

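The tag hangs on the hook at scene (255,165), clear of the rack, and the blue tag is still in its slot. Now turning to the bar's yaw and moving over to its -x side.

Request:
servo_tool --pt "0 0 0 0 0.5" --pt "0 0 0 0 0.8" --pt "0 0 0 0 0.8" --pt "0 0 0 0 0.8" --pt "0 0 0 0 0.8" --pt "0 0 0 0 0.69" --pt "0 0 0.2 0 0" --pt "0 0 0.4 0 0"

```text
time_s: 12.65
eef_pos: [432.2, -16.8, 289.7]
ee_rot: [-0.401, -3.116, 0.001]
contact_force: [0.1, -0.5, -1.0]
gripper_width: 10.8
grasp_force: 77.9
```

Request:
servo_tool --pt "0 0.08 0.6 0 0" --pt "0 0.08 0.7 0 0" --pt "0 0.08 0.7 0 0" --pt "0 0.08 0.7 0 0" --pt "0 0.08 0.7 0 0" --pt "0 0.08 0.7 0 0" --pt "0 0.08 0.6 0 0" --pt "0 0.08 0.4 0 0"

```text
time_s: 13.45
eef_pos: [465.5, 241.6, 289.3]
ee_rot: [-0.393, -3.117, -0.001]
contact_force: [-0.1, -0.1, -2.1]
gripper_width: 10.9
grasp_force: 77.9
```

Request:
servo_tool --pt "0 0 0.18 0 0" --pt "0 0 0.1 0.1 0" --pt "0 0 0 0.2 0" --pt "0 0 0 0.25 0" --pt "0 0 0 0.2 0" --pt "0 0 0 0.13 0" --pt "0 0 0 0 0" --pt "0 0 0 0 0"

```text
time_s: 14.25
eef_pos: [469.4, 251.4, 245.8]
ee_rot: [-0.4, -3.116, 0.0]
contact_force: [0.9, 0.2, -1.8]
gripper_width: 10.7
grasp_force: 77.9
```

```bash
python3 - <<'E'
from h import *
np.set_printoptions(precision=2,suppress=True)
s=bot.observe();P=s['eef_pos'];rv=s['ee_rot'];p=(P,rv);print(P,rv,s['contact_force'])
im=cams.get_image("wrist");cv2.imwrite("pics/w7.png",im)
X=R.from_rotvec(rv).as_matrix()[:,0];print("hook yaw",np.degrees(np.arctan2(-X[1],-X[0])))
b=np.array([548.5,132.8,240]);c=np.array([597.5,320.6,240])
pb=[proj("wrist",b+t*(c-b),p) for t in(.15,.3,.5,.7,.85)]
g=cv2.cvtColor(im,cv2.COLOR_BGR2GRAY)
for u,v in pb:
    if 0<=u<560: col=g[max(0,int(v)-25):int(v)+26,int(round(u))];print(round(u,1),round(v,1),max(0,int(v)-25),col.tolist())
E
```

```text
[469.38 251.4  245.81] [-0.4  -3.12  0.  ] [ 0.89  0.2  -1.8 ]
hook yaw -14.643893797851758
182.3 404.2 379 [39, 38, 38, 38, 35, 37, 36, 37, 36, 36, 37, 35, 36, 36, 36, 35, 36, 35, 34, 35, 33, 36, 34, 33, 35, 34, 35, 33, 33, 34, 34, 34, 35, 35, 36, 36, 36, 34, 35, 33, 34]
224.9 408.2 383 [35, 35, 36, 36, 34, 35, 36, 35, 34, 35, 34, 35, 36, 35, 35, 36, 34, 35, 35, 35, 35, 36, 33, 35, 35, 35, 34, 34, 34, 34, 35, 36, 35, 35, 34, 34, 35]
284.3 410.1 385 [35, 35, 36, 34, 34, 36, 35, 35, 34, 34, 36, 35, 33, 36, 36, 36, 34, 35, 35, 34, 34, 34, 36, 36, 34, 35, 36, 35, 34, 34, 35, 35, 35, 35, 36]
343.5 407.8 382 [39, 39, 39, 40, 41, 39, 41, 41, 39, 40, 39, 39, 39, 39, 39, 39, 39, 39, 39, 39, 40, 40, 40, 38, 39, 36, 35, 34, 35, 33, 35, 36, 35, 33, 35, 34, 33, 35]
385.7 403.7 378 [37, 37, 37, 39, 39, 38, 39, 40, 38, 40, 41, 40, 40, 39, 39, 39, 41, 39, 40, 41, 40, 39, 39, 39, 39, 40, 39, 41, 38, 40, 40, 39, 40, 39, 38, 39, 39, 38, 38, 39, 39, 39]
```

Request:
servo_tool --pt "0 -0.15 0 0 0" --pt "0 -0.3 0 0 0" --pt "0 -0.35 0 0 0" --pt "0 -0.35 0 0 0" --pt "0 -0.3 0 0 0" --pt "0 -0.15 0 0 0" --pt "0 0 0 0 0" --pt "0 0 0 0 0"

```text
time_s: 15.1
eef_pos: [546.3, 231.4, 245.6]
ee_rot: [-0.4, -3.115, 0.0]
contact_force: [-1.0, -0.7, -2.0]
gripper_width: 10.8
grasp_force: 77.9
```

Request:
servo_tool --pt "0 0 0 0.1 0" --pt "0 0 0 0.15 0" --pt "0 0 0 0.15 0" --pt "0 0 0 0.15 0" --pt "0 0 0 0.1 0" --pt "0 0 0 0 0" --pt "0 0 0 0 0" --pt "0 0 0 0 0"

```text
time_s: 15.9
eef_pos: [546.9, 231.5, 213.6]
ee_rot: [0.4, 3.116, 0.0]
contact_force: [-0.4, 0.9, -2.3]
gripper_width: 10.7
grasp_force: 77.9
```

```bash
python3 - <<'E'
from h import *
np.set_printoptions(precision=2,suppress=True)
s=bot.observe();P=s['eef_pos'];print(P,s['contact_force'],s['ft_torque'])
B=np.array([572.5,224.7,240]);print("bar in hook",R.from_euler('z',-np.radians(14.6)).inv().apply(B-P-[0,0,8]))
E
```

```text
[546.92 231.53 213.62] [-0.4   0.94 -2.3 ] [0.02 0.05 0.01]
bar in hook [26.48 -0.17 18.38]
```

Request:
servo_tool --pt "0 0 0 0.06 0" --pt "0 0 0 0.06 0" --pt "0 0 0 0.06 0" --pt "0 0 0 0.03 0" --pt "0 0 0 0 0" --pt "0 0 0 0 0" --pt "0 0 0 0 0" --pt "0 0 0 0 0"

```text
time_s: 16.7
eef_pos: [546.7, 231.5, 202.9]
ee_rot: [0.4, 3.116, 0.0]
contact_force: [-0.3, 0.5, -1.4]
gripper_width: 10.8
grasp_force: 78.3
```

Request:
servo_tool --pt "0 0 0 0.02 0" --pt "0 0 0 0.01 0" --pt "0 0 0 0 0" --pt "0 0 0 0 0" --pt "0 0 0 0 0" --pt "0 0 0 0 0" --pt "0 0 0 0 0" --pt "0 0 0 0 0"

```text
time_s: 17.5
eef_pos: [547.0, 231.5, 202.2]
ee_rot: [0.4, 3.115, 0.001]
contact_force: [-2.7, -0.6, 6.7]
gripper_width: 11.0
grasp_force: 79.4
```

Contact at TCP 202.5. Easing off half a millimetre, settling, then opening slowly.

Request:
servo_tool --pt "0 0 0 -0.01 0" --pt "0 0 0 0 0" --pt "0 0 0 0 0" --pt "0 0 0 0 0" --pt "0 0 0 0 0" --pt "0 0 0 0 0" --pt "0 0 0 0 0" --pt "0 0 0 0 0" --squeeze 25

```text
time_s: 18.3
eef_pos: [547.0, 231.5, 202.2]
ee_rot: [0.4, 3.115, 0.001]
contact_force: [-1.6, -0.5, 6.3]
gripper_width: 10.5
grasp_force: 78.9
```

Request:
servo_tool --pt "0.16 0 0 0 0" --pt "0.18 0 0 0 0" --pt "0.22 0 0 0 0" --pt "0.28 0 0 0 0" --pt "0.35 0 0 0 0" --pt "0.42 0 0 0 0" --pt "0.5 0 0 0 0" --pt "0.5 0 0 0 0"

```text
time_s: 19.1
eef_pos: [546.7, 231.5, 201.8]
ee_rot: [0.4, 3.116, -0.0]
contact_force: [-0.1, 0.2, 0.0]
gripper_width: 42.7
grasp_force: 0.0
```

```bash
python3 - <<'E'
from h import *
s=bot.observe();print(s['eef_pos'],s['contact_force'],s['gripper_width'])
w=cams.get_image("wrist");cv2.imwrite("pics/w8.png",w)
g=cv2.cvtColor(w,cv2.COLOR_BGR2GRAY)
for r in(240,260,275,290,305): print(r,g[r,200:360:4].tolist())
E
```

```text
[546.69258611 231.4555614  201.84040815] [-0.09493467  0.17177313  0.0140727 ] 42.733542470006086
240 [109, 114, 104, 105, 108, 113, 109, 168, 172, 132, 152, 170, 103, 103, 105, 123, 123, 122, 121, 115, 137, 131, 124, 122, 122, 122, 123, 122, 122, 121, 172, 175, 172, 178, 172, 176, 176, 181, 181, 175]
260 [172, 169, 36, 37, 117, 120, 119, 42, 42, 75, 104, 103, 103, 103, 103, 103, 101, 79, 36, 35, 36, 35, 36, 36, 123, 121, 121, 122, 122, 123, 123, 165, 48, 54, 114, 121, 122, 61, 60, 162]
275 [39, 40, 67, 118, 119, 118, 47, 48, 50, 44, 172, 168, 169, 169, 154, 111, 109, 38, 38, 39, 41, 42, 44, 45, 100, 177, 180, 174, 168, 177, 170, 150, 58, 57, 58, 74, 117, 121, 120, 53]
290 [50, 50, 51, 53, 136, 71, 54, 50, 50, 62, 169, 172, 173, 173, 172, 108, 108, 49, 50, 54, 55, 56, 58, 59, 61, 173, 171, 175, 167, 164, 174, 171, 55, 53, 50, 55, 134, 91, 47, 42]
305 [56, 57, 56, 56, 56, 57, 57, 52, 52, 168, 170, 160, 166, 166, 167, 112, 109, 62, 63, 110, 122, 121, 100, 62, 80, 166, 171, 173, 175, 175, 168, 172, 142, 39, 36, 47, 36, 38, 37, 41]
```

Released with no residual force and the grip still between the pads. Backing away to -x.

Request:
servo_tool --pt "0.7 0 0 0 0" --pt "0.7 0 0 0 0" --pt "0.7 0.1 0 0 0" --pt "0.7 0.2 0 0 0" --pt "0.7 0.3 0 0 0" --pt "0.7 0.4 0 0 0" --pt "0.7 0.5 0 0 0" --pt "0.7 0.3 0 0 0"

```text
time_s: 19.95
eef_pos: [456.7, 254.8, 201.8]
ee_rot: [-0.397, -3.115, 0.0]
contact_force: [-0.1, -0.4, -0.1]
gripper_width: 59.7
grasp_force: 0.0
```

Request:
servo_tool --pt "0.7 0.2 0 0 0" --pt "0.7 0 0 -0.4 0" --pt "0.7 0 0 -0.8 0" --pt "0.7 0 -0.5 -0.8 0" --pt "0.7 0 -0.8 0 0" --pt "0.7 0 -0.8 0 0" --pt "0.7 0 -0.8 0 0" --pt "0.7 0 -0.5 0 0"

```text
time_s: 20.75
eef_pos: [406.0, 89.6, 302.1]
ee_rot: [0.403, 3.115, 0.0]
contact_force: [0.7, 1.0, 0.3]
gripper_width: 59.9
grasp_force: 0.0
```

Request:
servo_tool --pt "0.7 0 0 0 0" --pt "0.7 0 0 0 0" --pt "0.7 0 0 0 0" --pt "0.7 0 0 0 0" --pt "0.7 0 0 0 0" --pt "0.7 0 0 0 0" --pt "0.7 0 0 0 0" --pt "0.7 0 0 0 0"

```text
time_s: 21.55
eef_pos: [407.0, 92.3, 301.8]
ee_rot: [0.4, 3.116, -0.0]
contact_force: [-0.5, 0.7, -0.3]
gripper_width: 59.9
grasp_force: 0.0
```

```bash
python3 - <<'E'
from h import *
np.set_printoptions(precision=1,suppress=True)
s=bot.observe();print(s['eef_pos'],s['contact_force'])
def yel(im):
    h=cv2.cvtColor(im,cv2.COLOR_BGR2HSV);m=cv2.inRange(h,(20,110,50),(33,255,255))
    n,_,st,c=cv2.connectedComponentsWithStats(m);return [(st[i].tolist(),c[i].round(1).tolist()) for i in range(1,n) if st[i,4]>25]
Rz=R.from_euler('z',-np.radians(14.6));G=np.array([545.9,231.6,209.2]);C=G+Rz.apply([30,0,-114]);print("exp centre",C,"scene",proj("scene",C),"top",proj("top",C), "grip",proj("scene",G),proj("top",G))
old=None
for i in range(3):
    a=cams.get_image("scene");print(yel(a), None if old is None else cv2.absdiff(a,old)[150:300,300:400].max());old=a
    if i==0: t=cams.get_image("top");print("top",yel(t))
cv2.imwrite("pics/s9.png",a)
E
```

```text
[407.   92.3 301.8] [-0.5  0.7 -0.3]
exp centre [574.9 224.   95.2] scene [338.5 267.5] top [225.8 183.9] grip [351.2 235.2] [215.5 185.6]
[([87, 175, 14, 28, 100], [93.5, 188.9]), ([326, 252, 25, 31, 403], [337.9, 267.4])] None
top [([462, 162, 24, 8, 86], [474.6, 165.7]), ([224, 180, 11, 5, 28], [229.4, 182.1])]
[([87, 175, 14, 28, 101], [93.6, 189.0]), ([326, 252, 25, 31, 400], [337.9, 267.5])] 20
[([87, 175, 14, 28, 100], [93.5, 188.9]), ([326, 252, 25, 31, 404], [337.8, 267.5])] 30
```

The tag sits within a pixel of where it should hang, at scene (338,267). I'll let it settle briefly and then hand in.

Request:
servo_tool --pt "0.7 0 0 0 0" --pt "0.7 0 0 0 0" --pt "0.7 0 0 0 0" --pt "0.7 0 0 0 0" --pt "0.7 0 0 0 0" --pt "0.7 0 0 0 0" --pt "0.7 0 0 0 0" --pt "0.7 0 0 0 0"

```text
time_s: 22.55
eef_pos: [407.0, 92.2, 301.8]
ee_rot: [0.4, 3.116, -0.0]
contact_force: [0.1, 0.7, 0.1]
gripper_width: 59.6
grasp_force: 0.0
```

Request:
servo_tool --pt "0.7 0 0 0 0" --pt "0.7 0 0 0 0" --pt "0.7 0 0 0 0" --pt "0.7 0 0 0 0" --pt "0.7 0 0 0 0" --pt "0.7 0 0 0 0" --pt "0.7 0 0 0 0" --pt "0.7 0 0 0 0"

```text
time_s: 23.35
eef_pos: [407.0, 92.2, 301.9]
ee_rot: [0.4, 3.116, 0.0]
contact_force: [0.1, 0.1, -0.2]
gripper_width: 59.5
grasp_force: 0.0
```

Request:
servo_tool --pt "0.7 0 0 0 0" --pt "0.7 0 0 0 0" --pt "0.7 0 0 0 0" --pt "0.7 0 0 0 0" --pt "0.7 0 0 0 0" --pt "0.7 0 0 0 0" --pt "0.7 0 0 0 0" --pt "0.7 0 0 0 0"

```text
time_s: 24.15
eef_pos: [407.0, 92.2, 301.9]
ee_rot: [0.4, 3.116, 0.0]
contact_force: [-0.3, 1.3, 0.3]
gripper_width: 60.1
grasp_force: 0.0
```

```bash
python3 - <<'E'
from h import *
import cv2
old=cv2.imread("pics/s9.png");
for i in range(4):
    a=cams.get_image("scene");d=cv2.absdiff(a,old)[210:300,320:365];print(d.max(),round(float(d.mean()),2));old=a
    h=cv2.cvtColor(a,cv2.COLOR_BGR2HSV);m=cv2.inRange(h,(20,110,50),(33,255,255));m[:,:300]=0;M=cv2.moments(m,True);print(M['m00'],M['m10']/M['m00'],M['m01']/M['m00'])
print(bot.close_job())
E
```

```text
28 1.72
397.0 337.87405541561714 267.5163727959698
27 1.67
397.0 337.82115869017633 267.4584382871536
24 1.67
405.0 337.84444444444443 267.3333333333333
16 1.66
402.0 337.7761194029851 267.53731343283584
the job is handed in; nothing more can be done
None
```

The S-hook hangs over the chrome bar with the yellow tag on it, still in the last camera frames and with the robot clear, and I handed the job in at about 24 s.

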